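# Show the cheese in the paddle-lid tasting box

## Robot

A 7-joint arm with a two-finger parallel gripper is mounted at the origin on a cart in front of the work surface, level with it; the furniture and walls round the work are solid. World frame = base frame: x ahead of the robot, y to its left, z up, the work surface at z = 0. Lengths are in m, angles in rad, forces in N, time in s.
With the tool pointing down it reaches from about 0.4 to 0.925 m from the base axis. Payload 4.1 kg.
Tool frame: the origin (TCP) lies midway between the tips of the shut fingers; the grasp point (between the pads) lies 19 mm behind it; z points along the fingers, y is the line along which they close (so a half turn about z gives the same grasp; the last joint's range is limited). The gripper opens to 85 mm and grips with 20 to 120 N. Pads are 22 mm wide; open, the fingers measure 114 mm over their backs; the gripper's body (76 mm by 85 mm) begins 54 mm behind the grasp point. The pads swing forward as they close: fully open they stand 13 mm farther back than shut.
Start: joints at [-1.228, 0.398, 0.045, 1.537, -0.019, 1.207, -0.051], TCP at [0.278, 0.588, 0.202] pointing down, gripper open.
Joint ranges: [-2.82, 2.82], [-0.49, 2.23], [-1.37, 1.46], [0, 2.46], [-1.36, 4.5], [0.23, 2], [-2.94, 2.94]. Speed limits (rad/s): [2.57, 2.57, 3.14, 3.14, 3.14, 3.14, 3.14].

## Interface

Orientations are given as a rotation vector (axis times angle).
In Python, from station import arm, eyes gives the robot as it stands.
- The arm moves only by the tool send_rows, never from a script. Its argument "moves" is a list of rows, each a list of 7 numbers: the shift along the tool's x, y, z in m, then the turn, a rotation vector about the tool's x, y, z in rad, then the finger opening in m, from 0 to 0.0854. In form: [[x, y, z, rx, ry, rz, gripper], ...]. A call has 1 to 10 rows; each row shifts and turns the commanded pose from where the row before left it, along the tool's axes as they then stand; what a row does not reach is not made up. A row lasts 1/10 s, in which the tool goes at most 50 mm and 8.59 degrees, less where a joint would pass 70% of its speed; a pose out of reach is approached as far as the arm can. A call is refused whole if a number of a shift passes 0.05 or a number of a turn 0.15, either way. A call with a gripper value outside its range is refused whole. The fingers move at their own pace and stop on an object; "grip_force" is the grip in N (left out, the last holds). Time passes only in rows, so rows that do not move let the fingers close. It gives the time, the measured TCP pose, the force, the opening and the grip force at its end, in the units of the state.
- arm.get_obs(): the state, without advancing time (a new reading comes with each control period).
- eyes.capture(name): name is "scene" or "top" or "wrist"; returns the picture (384x512x3 uint8, red, green, blue); there is no depth.
- eyes.get_calibration(name): a dict with "mtx" (3x3 intrinsics, pixels), "view" (4x4, takes a point from world to camera coordinates); the wrist camera has in their place "mount" (4x4, takes a point from camera to tool coordinates, whose origin is the TCP and whose axes are the flange's). Camera axes: x right, y up, looking along -z (the intrinsics and any distortion apply to the point x, -y, -z); pixel columns grow to the right and rows downward; lengths in m; the calibration is good to about 2 mm. A picture is of the moment at which its call begins: read the wrist's pose just before it. get_calibration takes no time and is no camera call.
- arm.finish_job(): hands the job in; it is judged then, once.
Trained networks look in the newest picture that a camera, given by its name, has taken for a name from the list of things; names that differ only in an ending like _2 or _b are one class to them, and where a whole thing is asked for, a point or a joint stands for the part that bears it (a point fixed in the world has none). Each returns a list of dicts, best first, with "confidence" (0 to 1); they miss things now and then, are a little off and sometimes report something else, mostly with a low value. They report only what shows in the picture. A call takes as long as a camera call.
- eyes.recognise(camera, label): "centre" ([column, row] in pixels, amid what is visible of it).
- eyes.outline_of(camera, label): "pixels" (384x512 bool, what is visible of it) and "centre" ([column, row] in pixels, amid what is visible of it).
The state is a dict: "time_s": time; "joints": joint angles; "dq": joint speeds; "effort": joint torques, N m; "tcp_pos": TCP position; "orientation": TCP orientation; "force": force on the tool from outside, world axes, zero at the start; "torque": the same for the moment, N m; "grip_width": finger opening in m; "finger_force": force on a finger pad.
Only numpy, scipy, OpenCV 4.12 (cv2) and the standard library are available. Lean on these libraries where they do the work, as an engineer would, in place of code of your own. Each camera call takes 0.05 s, during which the arm holds its last target. There are 200 camera calls.

## Task

Show a customer the cheese: with the fingertips, press down the paddle of the tasting box that holds the bowl of cheese cubes, without forcing it against its stop, and keep its lid fully open for about three seconds. Then ease the paddle back up so that the lid comes down slowly all the way and never slams, and move clear. Work the lid only through its paddle, leave the other box shut and do not disturb the things standing around.

Things in the scene. Friction and masses are not known exactly. Their poses are not given: they have to be found in the camera images.
- cheese_box: brushed steel tasting box holding a white bowl of cheese cubes, fixed on four feet of adjustable height (underside 6 to 62 mm above the counter), 144 (x) x 150 (y) x 72 mm high, clear lid in a white frame. Origin: centre of its underside; its +x points to the lid's hinge at the back, -x to the paddle side, z up. Either order, turned a little
- cheese_box_press (a point): middle of the black rubber top of this box's paddle, the place to press; moves with it. Paddle 40 mm (box x) by 100 mm (box y), 13 mm thick, on a 30 mm wide arm from a slot in the box's front. At rest the point is 155 mm from the box's origin toward -x, 68 mm above the underside, 80 mm clear of the lid's rim; pressed fully it is about 37 mm lower
- cheese_box_paddle (a joint): paddle angle, rad: 0 at rest (up), 0.30 fully down on its stop. Pivot 125 mm behind the paddle's middle, 40 mm above the box's underside. Lid angle = 3.33 x paddle angle: 10 mm at the paddle's middle is about 0.27 rad of lid. Pressing there takes about 2 to 6 N, over 40 N is forcing it; let go, the paddle springs up as the lid drops
- cheese_box_lid (a joint): lid angle, rad: 0 shut, 1.0 fully open; worked by the paddle. About 0.2 kg; it falls by its own weight once the paddle is let go and slams at about 3 rad/s; closing faster than 2 rad/s counts as a slam. Hinge 76 mm behind the box's origin, 72 mm above its origin; lid 152 mm long
- cheese_box_lid_front (a point): middle of the front edge of this box's lid, on its upper face; 82 mm above the box's underside when shut, about 205 mm when open
- olive_box: brushed steel tasting box holding a tub with dark green filling, fixed on four feet of adjustable height (underside 6 to 62 mm above the counter), 144 (x) x 150 (y) x 72 mm high, clear lid in a white frame. Origin: centre of its underside; its +x points to the lid's hinge at the back, -x to the paddle side, z up. Either order, turned a little
- olive_box_press (a point): middle of the black rubber top of this box's paddle, the place to press; moves with it. Paddle 40 mm (box x) by 100 mm (box y), 13 mm thick, on a 30 mm wide arm from a slot in the box's front. At rest the point is 155 mm from the box's origin toward -x, 68 mm above the underside, 80 mm clear of the lid's rim; pressed fully it is about 37 mm lower
- olive_box_paddle (a joint): paddle angle, rad: 0 at rest (up), 0.30 fully down on its stop. Pivot 125 mm behind the paddle's middle, 40 mm above the box's underside. Lid angle = 3.33 x paddle angle: 10 mm at the paddle's middle is about 0.27 rad of lid. Pressing there takes about 2 to 6 N, over 40 N is forcing it; let go, the paddle springs up as the lid drops
- olive_box_lid (a joint): lid angle, rad: 0 shut, 1.0 fully open; worked by the paddle. About 0.2 kg; it falls by its own weight once the paddle is let go and slams at about 3 rad/s; closing faster than 2 rad/s counts as a slam. Hinge 76 mm behind the box's origin, 72 mm above its origin; lid 152 mm long
- olive_box_lid_front (a point): middle of the front edge of this box's lid, on its upper face; 82 mm above the box's underside when shut, about 205 mm when open
- wire_cutter: wire cutter, a fixed stand with a tall hoop, right of the boxes and near the scale; with the scale's display it stands higher than the boxes, so pass well above it (about 0.45 m up) when coming from the right. Origin: on the counter
- marker: red and white marker pen, 135 mm long, lying in front of the boxes; leave it. Origin: underside
- picks: jar of wooden picks, 48 mm across, 73 mm high, in front of the boxes; leave it. Origin: centre of underside
- wedge: yellow cheese wedge, 83 x 133 x 61 mm, left of the boxes; leave it. Origin: underside
- pot: tub with red filling, 95 mm across, 51 mm high, left of the paddles; leave it. Origin: centre of underside

How it is judged:
By the outcome, as a careful person would: the job done as asked, in the order asked, and still so for the second after the job is handed in, with the robot touching nothing.
It also fails if it takes over 51 s, if anything falls off the work surface, if the arm or the gripper's body presses on something with over 40 N, if the wrist force passes 120 N, or if a joint passes its speed limit or range.

## Working session

There is one attempt and no reset: what is moved stays moved. The work goes in short steps, Python scripts to look and compute and a tool call to move; the robot and the scene stay as the last step left them, time stands still between calls to the robot, and variables do not carry over. Pictures are saved under pics/ and viewed, at most 11 in all, crops included, and the job is handed in when it is done.

Besides the shell and the picture viewer there is one more tool, called in YAML: its name, and indented under it one key for each argument. send_rows: Moves the arm, as the interface text tells. Its arguments: {"type":"object","properties":{"moves":{"type":"array","items":{"type":"array","items":{"type":"number"}}},"grip_force":{"type":"number"}},"required":["moves"]}

```bash
mkdir -p pics; python3 - <<'E'
from station import arm, eyes
import cv2,numpy as np
o=arm.get_obs();print({k:np.round(o[k],3).tolist() for k in o})
for c in("scene","top"):
    im=eyes.capture(c);cv2.imwrite(f"pics/{c}0.png",im[:,:,::-1])
    k=eyes.get_calibration(c);print(c,{q:np.round(k[q],4).tolist() for q in k})
    for l in("cheese_box","cheese_box_press","olive_box_press","cheese_box_lid_front","olive_box"):
        print(l,[(np.round(d["centre"]).tolist(),round(d["confidence"],2)) for d in eyes.recognise(c,l)][:3])
E
```

```text
{'time_s': 0.0, 'joints': [-1.228, 0.399, 0.045, 1.538, -0.019, 1.207, -0.051], 'dq': [-0.002, -0.0, 0.001, -0.001, 0.0, 0.001, 0.001], 'effort': [-0.0, -47.512, 1.364, -25.423, 0.012, 0.01, -0.0], 'tcp_pos': [0.278, 0.587, 0.2], 'orientation': [-0.688, -3.065, 0.003], 'force': [-0.815, 1.088, -0.274], 'torque': [-0.008, 0.023, 0.03], 'finger_force': 0.0, 'grip_width': 0.085}
scene {'mtx': [[347.1158, 0.0, 257.3173], [0.0, 347.1158, 188.0139], [0.0, 0.0, 1.0]], 'view': [[-0.5381, -0.8427, -0.0172, 0.5068], [0.4878, -0.328, 0.809, -0.2326], [-0.6874, 0.4269, 0.5876, -0.6964], [0.0, 0.0, 0.0, 1.0]]}
cheese_box [([263.0, 185.0], 0.94), ([214.0, 222.0], 0.48)]
cheese_box_press [([286.0, 201.0], 0.77)]
olive_box_press [([217.0, 223.0], 0.7), ([264.0, 275.0], 0.38)]
cheese_box_lid_front [([258.0, 172.0], 0.76)]
olive_box [([208.0, 198.0], 0.98)]
top {'mtx': [[394.5678, 0.0, 253.5442], [0.0, 394.5678, 184.6806], [0.0, 0.0, 1.0]], 'view': [[0.0083, -0.9996, -0.0269, 0.2763], [0.9991, 0.0072, 0.0411, -0.4974], [-0.0408, -0.0272, 0.9988, -1.0587], [0.0, 0.0, 0.0, 1.0]]}
cheese_box [([274.0, 150.0], 0.95)]
cheese_box_press [([275.0, 204.0], 0.82)]
olive_box_press [([201.0, 196.0], 0.61), ([276.0, 150.0], 0.26)]
cheese_box_lid_front [([276.0, 145.0], 0.76)]
olive_box [([204.0, 143.0], 0.88)]
```

View pics/scene0.png

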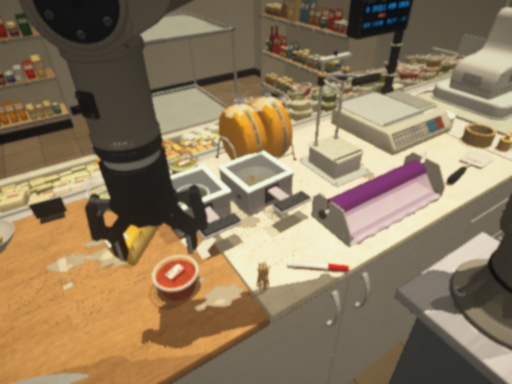

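View pics/top0.png

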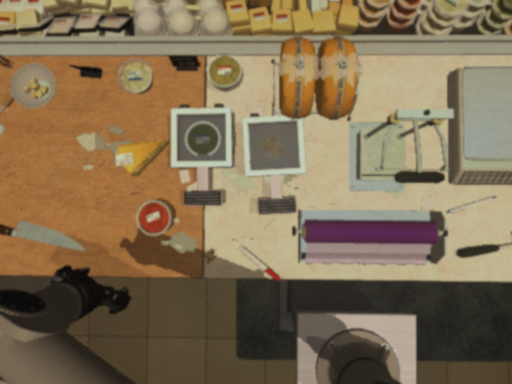

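```bash
cat > h.py <<'E'
import numpy as np,cv2
from station import arm,eyes
def P(cam):
    k=eyes.get_calibration(cam);return np.array(k["mtx"])@np.diag([1,-1,-1])@np.array(k["view"])[:3]
def proj(cam,X):
    p=P(cam)@np.append(X,1);return p[:2]/p[2]
def tri(a,b):
    X=cv2.triangulatePoints(P("top"),P("scene"),np.float64(a).reshape(2,1),np.float64(b).reshape(2,1))[:,0]
    return X[:3]/X[3]
E
python3 - <<'E'
from h import *
r=lambda x:np.round(x,3).tolist()
print("right press",r(tri((277,205),(291,201))),"left",r(tri((203,198),(221,225))))
a=cv2.imread("pics/top0.png")[90:225,160:315];b=cv2.imread("pics/scene0.png")[140:245,160:315]
f=lambda i,s:cv2.resize(i,None,fx=s,fy=s,interpolation=cv2.INTER_CUBIC)
a=f(a,2.5);b=f(b,2.5);w=max(a.shape[1],b.shape[1])
a=np.vstack([a,b]);cv2.imwrite("pics/crop0.png",a);print(a.shape)
E
```

```text
right press [0.441, 0.218, 0.07] left [0.457, 0.408, 0.073]
(600, 388, 3)
```

View pics/crop0.png

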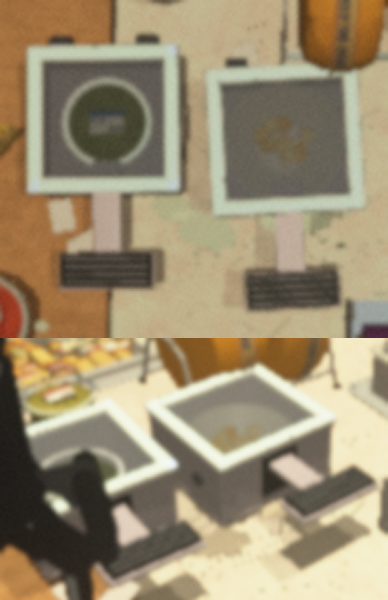

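```bash
python3 - <<'E'
from h import *
r=lambda x:np.round(x,3).tolist()
p=tri((277.6,204.8),(292,201)); l=tri((275.6,173.6),(270.8,181.8))
print(r(p),r(l),r(l-p))
# lid corners (outer) in crop px, top/scene
for a,b in [((215,215),(220,470)),((365,205),(335,415)),((208,72),(150,405)),((353,67),(258,365))]:
    print(r(tri((160+a[0]/2.5,90+a[1]/2.5),(160+b[0]/2.5,140+(b[1]-337.5)/2.5))))
E
```

```text
[0.441, 0.216, 0.069] [0.522, 0.223, 0.084] [0.08, 0.007, 0.015]
[0.515, 0.298, 0.082]
[0.525, 0.146, 0.087]
[0.66, 0.305, 0.086]
[0.665, 0.157, 0.087]
```

send_rows:
  moves:
    - [0, 0, -0.04, 0, 0, 0, 0]
    - [0, 0, -0.04, 0, 0, 0, 0]
    - [0, 0, -0.02, 0, 0, 0, 0]

```text
time_s: 0.9
tcp_pos: [0.2785, 0.589, 0.3058]
orientation: [0.688, 3.064, 0.009]
force: [0.4, 0.5, -0.0]
grip_width: 0.0435
finger_force: 0.0
```

send_rows:
  moves:
    - [-0.02, -0.018, 0, 0, 0, 0, 0]
    - [-0.036, -0.031, 0, 0, 0, 0, 0]
    - [-0.036, -0.031, 0, 0, 0, 0, 0]
    - [-0.036, -0.031, 0, 0, 0, 0, 0]
    - [-0.036, -0.031, 0, 0, 0, 0, 0]
    - [-0.036, -0.031, 0, 0, 0, 0, 0]
    - [-0.036, -0.031, 0, 0, 0, 0, 0]
    - [-0.036, -0.031, 0, 0, 0, 0, 0]
    - [-0.02, -0.018, 0, 0, 0, 0, 0]
    - [-0.014, -0.014, 0, 0, 0, 0, 0]

```text
time_s: 1.9
tcp_pos: [0.4415, 0.2125, 0.3019]
orientation: [0.694, 3.063, 0.001]
force: [0.1, 0.2, -0.6]
grip_width: -0.0002
finger_force: 0.0
```

send_rows:
  moves:
    - [0, 0, 0, 0, 0, -0.125, 0]
    - [0, 0, 0, 0, 0, -0.125, 0]
    - [0, 0, 0, 0, 0, -0.125, 0]
    - [0, 0, 0, 0, 0, -0.125, 0]
    - [0, 0, 0, 0, 0, 0, 0]
    - [0, 0, 0, 0, 0, 0, 0]

```text
time_s: 2.5
tcp_pos: [0.4404, 0.2154, 0.3016]
orientation: [-0.087, 3.14, 0.0]
force: [-0.0, 0.3, 0.1]
grip_width: -0.0001
finger_force: 0.0
```

```bash
python3 - <<'E'
from h import *
from scipy.spatial.transform import Rotation as R
o=arm.get_obs();print(o["time_s"],np.round(o["tcp_pos"],4),np.round(R.from_rotvec(o["orientation"]).as_matrix(),3),np.round(o["joints"],2),o["grip_width"])
im=eyes.capture("wrist");cv2.imwrite("pics/w1.png",im[:,:,::-1])
k=eyes.get_calibration("wrist")
T=np.eye(4);T[:3,:3]=R.from_rotvec(o["orientation"]).as_matrix();T[:3,3]=o["tcp_pos"]
V=T@np.array(k["mount"]);M=np.array(k["mtx"])
def unp(c,z):
    d=V[:3,:3]@(np.diag([1,-1,-1])@np.linalg.inv(M)@[c[0],c[1],1]);t=(z-V[2,3])/d[2];return V[:3,3]+t*d
for l in("cheese_box_press","olive_box_press","cheese_box"):
    for d in eyes.recognise("wrist",l)[:2]:print(l,np.round(d["centre"]),d["confidence"],np.round(unp(d["centre"],.07),3))
E
```

```text
2.5 [0.4404 0.2154 0.3016] [[-0.998 -0.056  0.   ]
 [-0.056  0.998  0.   ]
 [-0.     0.    -1.   ]] [-0.81  0.04  0.28  1.76 -0.01  1.34  1.1 ] -5.565428429655199e-05
cheese_box_press [270. 238.] 0.73 [0.554 0.239 0.07 ]
cheese_box_press [257. 162.] 0.7 [0.449 0.215 0.07 ]
olive_box_press [401. 182.] 0.92 [0.465 0.403 0.07 ]
cheese_box [264. 217.] 0.87 [0.523 0.228 0.07 ]
```

View pics/w1.png

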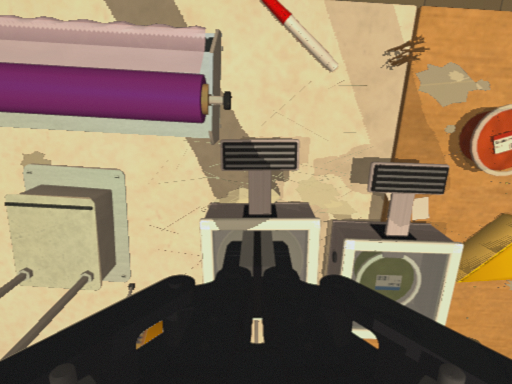

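send_rows:
  moves:
    - [0, 0.001, 0.02, 0, 0, 0, 0]
    - [0, 0.001, 0.04, 0, 0, 0, 0]
    - [0, 0, 0.04, 0, 0, 0, 0]
    - [0, 0, 0.04, 0, 0, 0, 0]
    - [0, 0, 0.03, 0, 0, 0, 0]
    - [0, 0, 0.02, 0, 0, 0, 0]
    - [0, 0, 0.006, 0, 0, 0, 0]
    - [0, 0, 0, 0, 0, 0, 0]

```text
time_s: 3.5
tcp_pos: [0.44, 0.2173, 0.1051]
orientation: [0.091, -3.139, 0.001]
force: [0.1, 0.0, -0.4]
grip_width: -0.0
finger_force: 0.0
```

```bash
python3 - <<'E'
from h import *
o=arm.get_obs();print(o["time_s"],o["tcp_pos"],o["force"])
im=[eyes.capture(c)[:,:,::-1] for c in("scene","top")]
f=lambda i:cv2.resize(i,(480,380),interpolation=cv2.INTER_CUBIC)
p=[proj(c,o["tcp_pos"]).astype(int) for c in("scene","top")];print(p)
cv2.imwrite("pics/c2.png",np.hstack([cv2.resize(np.ascontiguousarray(i[q[1]-70:q[1]+70,q[0]-70:q[0]+70]),(400,400),interpolation=cv2.INTER_CUBIC) for i,q in zip(im,p)]))
E
```

```text
3.5 [0.43996905 0.21730787 0.10510532] [ 0.08878446  0.03589669 -0.37937368]
[array([292, 189]), array([277, 205])]
```

View pics/c2.png

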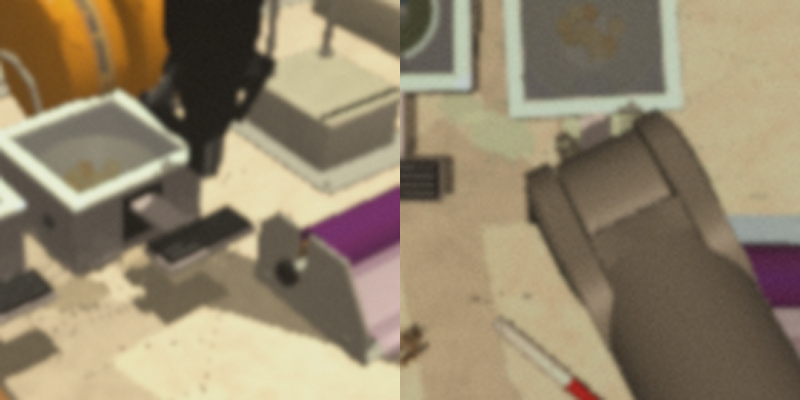

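```bash
python3 - <<'E'
from h import *
from scipy.spatial.transform import Rotation as R
k=eyes.get_calibration("wrist");M=np.array(k["mtx"]);print(np.round(M,1).tolist(),np.round(k["mount"],3).tolist(),[q for q in k])
T=np.eye(4);T[:3,:3]=R.from_rotvec([-0.087,3.14,0]).as_matrix();T[:3,3]=[.4404,.2154,.3016]
V=T@np.array(k["mount"])
def unp(c,z):
    d=V[:3,:3]@(np.diag([1,-1,-1])@np.linalg.inv(M)@[c[0],c[1],1]);t=(z-V[2,3])/d[2];return V[:3,3]+t*d
for z in(.07,.1,.13):
    print(z,[np.round(unp(c,z),3).tolist() for c in((222,155),(298,155),(260,140),(260,170))])
def wp(X):
    c=np.linalg.inv(V)@np.append(X,1);q=M@(np.diag([1,-1,-1])@c[:3]);return q[:2]/q[2]
print("tip in wrist",wp([.4404,.2154,.3016]))
X=np.array([.44,.2173,.105])
for z in(.07,.09,.105,.13):
    X[2]=z;print(z,proj("scene",X),proj("top",X))
for n in ("scene","top"):print(n,list(eyes.get_calibration(n)))
E
```

```text
[[322.7, 0.0, 256.9], [0.0, 322.7, 190.6], [0.0, 0.0, 1.0]] [[-0.001, 0.961, 0.275, 0.068], [1.0, 0.001, 0.0, -0.001], [-0.0, 0.275, -0.961, -0.172], [0.0, 0.0, 0.0, 1.0]] ['mtx', 'mount']
0.07 [[0.443, 0.171, 0.07], [0.438, 0.266, 0.07], [0.422, 0.217, 0.07], [0.46, 0.22, 0.07]]
0.1 [[0.438, 0.174, 0.1], [0.433, 0.262, 0.1], [0.418, 0.217, 0.1], [0.453, 0.219, 0.1]]
0.13 [[0.433, 0.177, 0.13], [0.428, 0.258, 0.13], [0.414, 0.216, 0.13], [0.447, 0.218, 0.13]]
tip in wrist [258.57982026 222.92458227]
0.07 [291.71532744 201.1104079 ] [277.2675333  205.46663961]
0.09 [292.04887554 194.70845593] [277.53081161 205.55857396]
0.105 [292.30512926 189.79005286] [277.73533005 205.62998991]
0.13 [292.74431693 181.36050891] [278.09048694 205.75400741]
scene ['mtx', 'view']
top ['mtx', 'view']
```

send_rows:
  moves:
    - [0, 0, 0.006, 0, 0, 0, 0]
    - [0, 0, 0.006, 0, 0, 0, 0]
    - [0, 0, 0.005, 0, 0, 0, 0]
    - [0, 0, 0.003, 0, 0, 0, 0]
    - [0, 0, 0, 0, 0, 0, 0]

```text
time_s: 4.1
tcp_pos: [0.4399, 0.2172, 0.085]
orientation: [0.091, -3.139, 0.001]
force: [0.2, 0.7, -0.3]
grip_width: -0.0003
finger_force: 0.0
```

send_rows:
  moves:
    - [0, 0, 0.003, 0, 0, 0, 0]
    - [0, 0, 0.003, 0, 0, 0, 0]
    - [0, 0, 0.002, 0, 0, 0, 0]
    - [0, 0, 0, 0, 0, 0, 0]

```text
time_s: 4.5
tcp_pos: [0.4401, 0.2173, 0.0772]
orientation: [0.091, -3.14, 0.0]
force: [0.0, 0.7, 0.6]
grip_width: 0.0003
finger_force: 0.0
```

send_rows:
  moves:
    - [0, 0, 0.002, 0, 0, 0, 0]
    - [0, 0, 0.002, 0, 0, 0, 0]
    - [0, 0, 0, 0, 0, 0, 0]

```text
time_s: 4.8
tcp_pos: [0.4401, 0.2174, 0.0733]
orientation: [0.092, -3.14, 0.0]
force: [-0.3, -0.0, -0.7]
grip_width: -0.0
finger_force: 0.0
```

send_rows:
  moves:
    - [0, 0, 0.002, 0, 0, 0, 0]
    - [0, 0, 0.002, 0, 0, 0, 0]
    - [0, 0, 0, 0, 0, 0, 0]

```text
time_s: 5.1
tcp_pos: [0.44, 0.2174, 0.0692]
orientation: [0.092, -3.14, 0.0]
force: [-0.6, 0.3, -0.0]
grip_width: -0.0001
finger_force: 0.0
```

send_rows:
  moves:
    - [0, 0, 0.002, 0, 0, 0, 0]
    - [0, 0, 0.002, 0, 0, 0, 0]
    - [0, 0, 0, 0, 0, 0, 0]

```text
time_s: 5.4
tcp_pos: [0.44, 0.2173, 0.0652]
orientation: [0.092, -3.14, 0.0]
force: [-0.2, 0.7, -0.3]
grip_width: -0.0002
finger_force: 0.0
```

```bash
python3 - <<'E'
from h import *
o=arm.get_obs();print(o["time_s"],o["tcp_pos"],o["force"])
i=eyes.capture("scene")[:,:,::-1]
cv2.imwrite("pics/c3.png",cv2.resize(np.ascontiguousarray(i[110:260,200:350]),(600,600),interpolation=cv2.INTER_CUBIC))
E
```

```text
5.4 [0.44004107 0.21734028 0.06521199] [-0.23792646  0.74956238 -0.33848126]
```

View pics/c3.png

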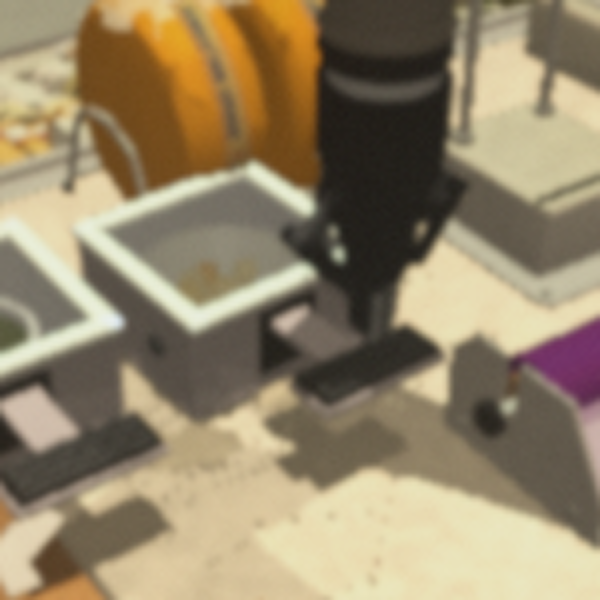

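```bash
python3 - <<'E'
from h import *
i=eyes.capture("wrist")[:,:,::-1]
cv2.imwrite("pics/w4.png",np.ascontiguousarray(cv2.resize(i[100:320,110:410],(780,572),interpolation=cv2.INTER_CUBIC)))
E
```

```text
(no output)
```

View pics/w4.png

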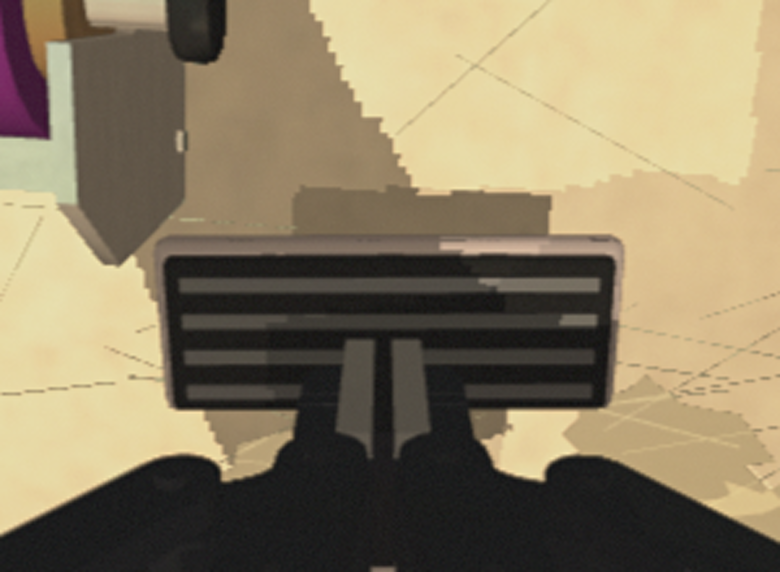

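send_rows:
  moves:
    - [0, 0, 0.002, 0, 0, 0, 0]
    - [0, 0, 0.002, 0, 0, 0, 0]
    - [0, 0, 0, 0, 0, 0, 0]

```text
time_s: 5.8
tcp_pos: [0.44, 0.2173, 0.0612]
orientation: [0.092, -3.14, 0.0]
force: [-0.3, -0.5, -0.2]
grip_width: 0.0001
finger_force: 0.0
```

send_rows:
  moves:
    - [0, 0, 0.002, 0, 0, 0, 0]
    - [0, 0, 0.002, 0, 0, 0, 0]
    - [0, 0, 0, 0, 0, 0, 0]

```text
time_s: 6.1
tcp_pos: [0.44, 0.2173, 0.0572]
orientation: [0.091, -3.14, 0.0]
force: [-0.0, -0.4, 0.9]
grip_width: 0.0001
finger_force: 0.0
```

send_rows:
  moves:
    - [0, 0, 0.002, 0, 0, 0, 0]
    - [0, 0, 0.002, 0, 0, 0, 0]
    - [0, 0, 0, 0, 0, 0, 0]

```text
time_s: 6.4
tcp_pos: [0.4401, 0.2173, 0.0532]
orientation: [0.091, -3.14, 0.0]
force: [-0.1, 0.9, 0.5]
grip_width: 0.0
finger_force: 0.0
```

send_rows:
  moves:
    - [0, 0, 0.002, 0, 0, 0, 0]
    - [0, 0, 0.002, 0, 0, 0, 0]
    - [0, 0, 0, 0, 0, 0, 0]

```text
time_s: 6.7
tcp_pos: [0.44, 0.2173, 0.0492]
orientation: [0.092, -3.14, 0.0]
force: [-1.0, -0.7, -0.7]
grip_width: -0.0003
finger_force: 0.0
```

```bash
python3 - <<'E'
from h import *
o=arm.get_obs();print(o["tcp_pos"],o["force"])
i=eyes.capture("scene")[:,:,::-1];j=eyes.capture("wrist")[:,:,::-1]
a=cv2.resize(np.ascontiguousarray(i[150:240,240:340]),(400,360),interpolation=cv2.INTER_CUBIC)
b=cv2.resize(np.ascontiguousarray(j[160:310,160:327]),(400,360),interpolation=cv2.INTER_CUBIC)
cv2.imwrite("pics/c5.png",np.hstack([a,b]))
E
```

```text
[0.44001926 0.2173263  0.04918374] [-0.99381599 -0.6866864  -0.72399106]
```

View pics/c5.png

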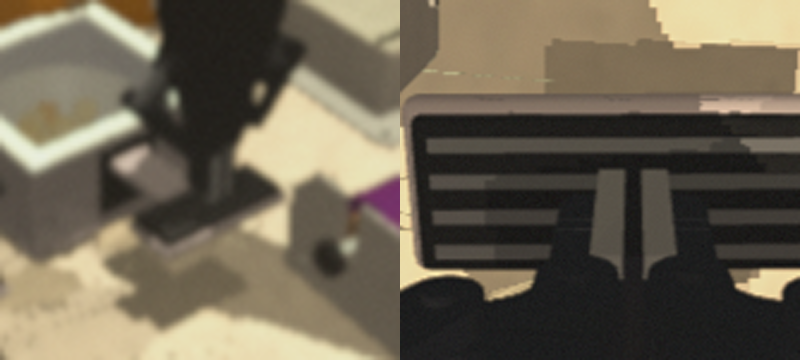

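send_rows:
  moves:
    - [0, 0, 0.002, 0, 0, 0, 0]
    - [0, 0, 0.002, 0, 0, 0, 0]
    - [0, 0, 0, 0, 0, 0, 0]

```text
time_s: 7.1
tcp_pos: [0.44, 0.2173, 0.0452]
orientation: [0.092, -3.14, 0.0]
force: [0.7, -0.2, -0.5]
grip_width: 0.0001
finger_force: 0.0
```

send_rows:
  moves:
    - [0, 0, 0.002, 0, 0, 0, 0]
    - [0, 0, 0.002, 0, 0, 0, 0]
    - [0, 0, 0, 0, 0, 0, 0]

```text
time_s: 7.4
tcp_pos: [0.4397, 0.2174, 0.0414]
orientation: [0.092, -3.139, 0.0]
force: [-2.4, -0.3, 4.7]
grip_width: 0.0002
finger_force: 2.1
```

send_rows:
  moves:
    - [0, 0, 0.002, 0, 0, 0, 0]
    - [0, 0, 0.002, 0, 0, 0, 0]
    - [0, 0, 0.002, 0, 0, 0, 0]
    - [0, 0, 0.002, 0, 0, 0, 0]
    - [0, 0, 0, 0, 0, 0, 0]

```text
time_s: 7.9
tcp_pos: [0.4388, 0.2173, 0.0331]
orientation: [0.092, -3.138, 0.001]
force: [-2.9, -0.3, 4.5]
grip_width: -0.0001
finger_force: 2.2
```

send_rows:
  moves:
    - [0, 0, 0.002, 0, 0, 0, 0]
    - [0, 0, 0.002, 0, 0, 0, 0]
    - [0, 0, 0.002, 0, 0, 0, 0]
    - [0, 0, 0.002, 0, 0, 0, 0]
    - [0, 0, 0, 0, 0, 0, 0]

```text
time_s: 8.4
tcp_pos: [0.4402, 0.2174, 0.0252]
orientation: [-0.092, 3.14, -0.0]
force: [-3.9, 0.4, 3.3]
grip_width: -0.0002
finger_force: 1.9
```

```bash
python3 - <<'E'
from h import *
i=eyes.capture("scene")[:,:,::-1]
cv2.imwrite("pics/c6.png",cv2.resize(np.ascontiguousarray(i[110:250,190:350]),(640,560),interpolation=cv2.INTER_CUBIC))
E
```

```text
(no output)
```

View pics/c6.png

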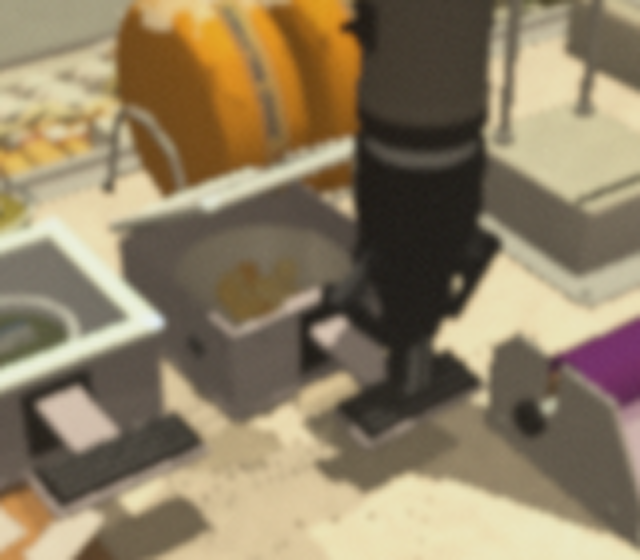

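send_rows:
  moves:
    - [0, 0, 0.002, 0, 0, 0, 0]
    - [0, 0, 0.002, 0, 0, 0, 0]
    - [0, 0, 0.002, 0, 0, 0, 0]
    - [0, 0, 0.002, 0, 0, 0, 0]
    - [0, 0, 0.002, 0, 0, 0, 0]
    - [0, 0, 0, 0, 0, 0, 0]

```text
time_s: 9.05
tcp_pos: [0.4407, 0.2174, 0.0152]
orientation: [-0.091, 3.139, 0.0]
force: [-3.3, -0.5, 1.5]
grip_width: 0.0002
finger_force: 1.2
```

send_rows:
  moves:
    - [0, 0, 0.001, 0, 0, 0, 0]
    - [0, 0, 0.001, 0, 0, 0, 0]
    - [0, 0, 0.001, 0, 0, 0, 0]
    - [0, 0, 0.001, 0, 0, 0, 0]
    - [0, 0, 0, 0, 0, 0, 0]

```text
time_s: 9.55
tcp_pos: [0.4408, 0.2175, 0.0115]
orientation: [-0.091, 3.139, 0.0]
force: [-1.5, -0.2, 1.0]
grip_width: -0.0002
finger_force: 0.9
```

send_rows:
  moves:
    - [0, 0, 0.001, 0, 0, 0, 0]
    - [0, 0, 0, 0, 0, 0, 0]

```text
time_s: 9.75
tcp_pos: [0.4408, 0.2175, 0.0105]
orientation: [-0.091, 3.139, 0.0]
force: [-1.5, -0.7, 2.3]
grip_width: -0.0003
finger_force: 0.8
```

send_rows:
  moves:
    - [0, 0, 0.001, 0, 0, 0, 0]
    - [0, 0, 0, 0, 0, 0, 0]

```text
time_s: 9.95
tcp_pos: [0.4409, 0.2175, 0.0099]
orientation: [-0.091, 3.139, 0.001]
force: [-1.6, -1.4, 4.7]
grip_width: 0.0002
finger_force: 2.4
```

send_rows:
  moves:
    - [0, 0, 0.001, 0, 0, 0, 0]
    - [0, 0, 0, 0, 0, 0, 0]

```text
time_s: 10.15
tcp_pos: [0.4409, 0.2176, 0.0096]
orientation: [-0.091, 3.14, 0.001]
force: [-2.9, -2.0, 11.3]
grip_width: 0.0001
finger_force: 5.9
```

send_rows:
  moves:
    - [0, 0, 0.0007, 0, 0, 0, 0]
    - [0, 0, 0, 0, 0, 0, 0]

```text
time_s: 10.35
tcp_pos: [0.441, 0.2176, 0.0094]
orientation: [-0.091, 3.14, 0.001]
force: [-4.8, -3.1, 15.7]
grip_width: 0.0002
finger_force: 8.3
```

send_rows:
  moves:
    - [0, 0, -0.001, 0, 0, 0, 0]
    - [0, 0, 0, 0, 0, 0, 0]
    - [0, 0, 0, 0, 0, 0, 0]
    - [0, 0, 0, 0, 0, 0, 0]
    - [0, 0, 0, 0, 0, 0, 0]

```text
time_s: 10.85
tcp_pos: [0.4409, 0.2176, 0.0097]
orientation: [-0.091, 3.139, 0.001]
force: [-2.3, -2.0, 9.1]
grip_width: -0.0001
finger_force: 4.7
```

```bash
python3 - <<'E'
from h import *
o=arm.get_obs();print(o["time_s"],o["tcp_pos"],o["force"])
i=eyes.capture("scene")[:,:,::-1]
cv2.imwrite("pics/c7.png",cv2.resize(np.ascontiguousarray(i[110:250,190:350]),(640,560),interpolation=cv2.INTER_CUBIC))
E
```

```text
10.85 [0.44094289 0.21757521 0.00971685] [-2.27909508 -1.96110988  9.05955338]
```

View pics/c7.png

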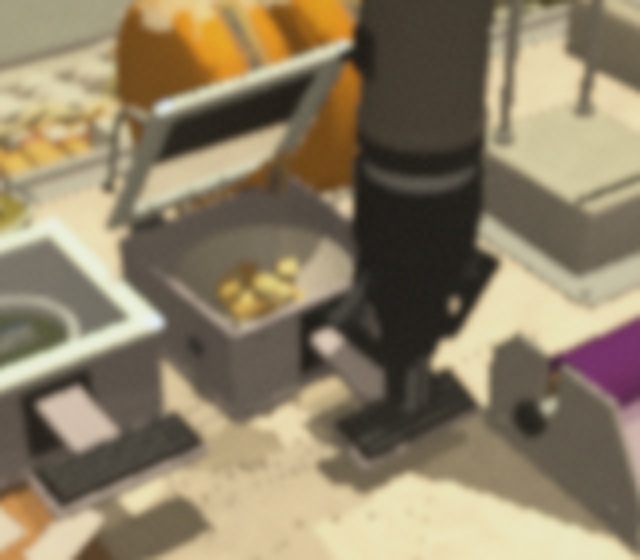

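send_rows:
  moves:
    - [0, 0, 0, 0, 0, 0, 0]
    - [0, 0, 0, 0, 0, 0, 0]
    - [0, 0, 0, 0, 0, 0, 0]
    - [0, 0, 0, 0, 0, 0, 0]
    - [0, 0, 0, 0, 0, 0, 0]
    - [0, 0, 0, 0, 0, 0, 0]
    - [0, 0, 0, 0, 0, 0, 0]
    - [0, 0, 0, 0, 0, 0, 0]
    - [0, 0, 0, 0, 0, 0, 0]
    - [0, 0, 0, 0, 0, 0, 0]

```text
time_s: 11.9
tcp_pos: [0.4409, 0.2175, 0.0097]
orientation: [-0.091, 3.139, 0.001]
force: [-2.5, -1.6, 9.1]
grip_width: -0.0003
finger_force: 4.7
```

send_rows:
  moves:
    - [0, 0, 0, 0, 0, 0, 0]
    - [0, 0, 0, 0, 0, 0, 0]
    - [0, 0, 0, 0, 0, 0, 0]
    - [0, 0, 0, 0, 0, 0, 0]
    - [0, 0, 0, 0, 0, 0, 0]
    - [0, 0, 0, 0, 0, 0, 0]
    - [0, 0, 0, 0, 0, 0, 0]
    - [0, 0, 0, 0, 0, 0, 0]
    - [0, 0, 0, 0, 0, 0, 0]
    - [0, 0, 0, 0, 0, 0, 0]

```text
time_s: 12.9
tcp_pos: [0.4409, 0.2175, 0.0097]
orientation: [-0.091, 3.139, 0.001]
force: [-3.1, -1.7, 9.6]
grip_width: 0.0006
finger_force: 4.7
```

send_rows:
  moves:
    - [0, 0, 0, 0, 0, 0, 0]
    - [0, 0, 0, 0, 0, 0, 0]
    - [0, 0, 0, 0, 0, 0, 0]
    - [0, 0, 0, 0, 0, 0, 0]
    - [0, 0, 0, 0, 0, 0, 0]

```text
time_s: 13.4
tcp_pos: [0.441, 0.2176, 0.0097]
orientation: [-0.091, 3.139, 0.001]
force: [-2.6, -1.7, 9.5]
grip_width: 0.0002
finger_force: 4.7
```

Lid fully open with the cheese visible, held about 3.4 s; now easing up.

send_rows:
  moves:
    - [0, 0, -0.001, 0, 0, 0, 0]
    - [0, 0, -0.001, 0, 0, 0, 0]
    - [0, 0, -0.0015, 0, 0, 0, 0]
    - [0, 0, -0.0015, 0, 0, 0, 0]
    - [0, 0, -0.0015, 0, 0, 0, 0]
    - [0, 0, -0.0015, 0, 0, 0, 0]
    - [0, 0, -0.0015, 0, 0, 0, 0]
    - [0, 0, -0.0015, 0, 0, 0, 0]
    - [0, 0, -0.0015, 0, 0, 0, 0]
    - [0, 0, -0.0015, 0, 0, 0, 0]

```text
time_s: 14.4
tcp_pos: [0.4407, 0.2175, 0.0231]
orientation: [-0.091, 3.139, 0.001]
force: [1.1, -0.6, 2.9]
grip_width: -0.0
finger_force: 1.1
```

send_rows:
  moves:
    - [0, 0, -0.0015, 0, 0, 0, 0]
    - [0, 0, -0.0015, 0, 0, 0, 0]
    - [0, 0, -0.0015, 0, 0, 0, 0]
    - [0, 0, -0.0015, 0, 0, 0, 0]
    - [0, 0, -0.0015, 0, 0, 0, 0]
    - [0, 0, -0.0015, 0, 0, 0, 0]
    - [0, 0, -0.0015, 0, 0, 0, 0]
    - [0, 0, -0.0015, 0, 0, 0, 0]
    - [0, 0, -0.001, 0, 0, 0, 0]
    - [0, 0, -0.001, 0, 0, 0, 0]

```text
time_s: 15.4
tcp_pos: [0.4406, 0.2177, 0.037]
orientation: [-0.092, 3.14, 0.001]
force: [2.4, -0.8, 3.1]
grip_width: -0.0001
finger_force: 1.4
```

send_rows:
  moves:
    - [0, 0, -0.001, 0, 0, 0, 0]
    - [0, 0, -0.001, 0, 0, 0, 0]
    - [0, 0, -0.001, 0, 0, 0, 0]
    - [0, 0, -0.001, 0, 0, 0, 0]
    - [0, 0, -0.001, 0, 0, 0, 0]
    - [0, 0, -0.001, 0, 0, 0, 0]
    - [0, 0, -0.001, 0, 0, 0, 0]
    - [0, 0, -0.001, 0, 0, 0, 0]
    - [0, 0, -0.001, 0, 0, 0, 0]
    - [0, 0, -0.001, 0, 0, 0, 0]

```text
time_s: 16.4
tcp_pos: [0.4385, 0.2168, 0.046]
orientation: [0.092, -3.137, 0.002]
force: [-0.7, 0.7, -0.2]
grip_width: -0.0002
finger_force: 0.0
```

send_rows:
  moves:
    - [0, 0, -0.001, 0, 0, 0, 0]
    - [0, 0, -0.001, 0, 0, 0, 0]
    - [0, 0, -0.001, 0, 0, 0, 0]
    - [0, 0, -0.001, 0, 0, 0, 0]
    - [0, 0, -0.001, 0, 0, 0, 0]
    - [0, 0, -0.001, 0, 0, 0, 0]
    - [0, 0, -0.001, 0, 0, 0, 0]
    - [0, 0, -0.001, 0, 0, 0, 0]
    - [0, 0, -0.001, 0, 0, 0, 0]
    - [0, 0, -0.001, 0, 0, 0, 0]

```text
time_s: 17.4
tcp_pos: [0.4403, 0.2174, 0.0569]
orientation: [-0.091, 3.14, 0.0]
force: [0.4, 0.2, 0.2]
grip_width: -0.0001
finger_force: 0.0
```

Contact was released gently. Move clear and check.

send_rows:
  moves:
    - [0, 0, -0.01, 0, 0, 0, 0]
    - [0, 0, -0.03, 0, 0, 0, 0]
    - [0, 0, -0.04, 0, 0, 0, 0]
    - [0, 0, -0.04, 0, 0, 0, 0]
    - [0, 0, -0.04, 0, 0, 0, 0]
    - [0, 0, -0.04, 0, 0, 0, 0]
    - [0, 0, -0.03, 0, 0, 0, 0]
    - [0, 0, -0.01, 0, 0, 0, 0]
    - [0, 0, 0, 0, 0, 0, 0]

```text
time_s: 18.3
tcp_pos: [0.441, 0.2177, 0.2984]
orientation: [-0.091, 3.137, 0.003]
force: [0.8, -0.4, -1.0]
grip_width: 0.0001
finger_force: 0.0
```

```bash
python3 - <<'E'
from h import *
o=arm.get_obs();print(o["time_s"],o["tcp_pos"],o["force"])
i=eyes.capture("scene")[:,:,::-1]
cv2.imwrite("pics/c8.png",i)
E
```

```text
18.3 [0.44096678 0.21773883 0.29844003] [ 0.77542562 -0.35979916 -1.03324492]
```

View pics/c8.png

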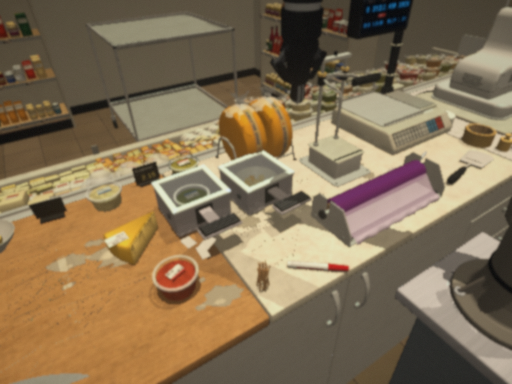

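Both lids are shut (cheese lid at about 257,175), the paddle is back up at (291,201), and nothing around has moved.

```bash
python3 -c "
from station import arm
print(arm.finish_job())"
```

```text
the job is handed in; nothing more can be done
None
```

I pressed the cheese box's paddle to its stop at no more than about 16 N and held the lid fully open for about 3.4 s, then eased it shut without a slam, moved clear with the other box still shut and nothing around it visibly moved, and handed the job in.

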